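Raise the jar to the funnel and charge it with the brass slug

TASK

Turn the lab jack's black knob clockwise, letting go and taking it again as needed, to raise the clear jar until its rim just touches the white collar of the funnel above; it may lift the funnel a few millimetres, but no more than about 5 mm. Then drop the brass slug into the funnel so that it falls into the jar, which stays standing on the jack against the collar. Leave the other two slugs and everything else on the bench where they are.

Things in the scene. Friction and masses are not known exactly. Their poses are not given: they have to be found in the camera images.
- jack_knob (a joint): the round black knob of the lab jack: 40 mm diameter, 26 mm tall, vertical axis, yellow mark on top, on top of a blue block 180 mm from the platform's centre. Value in rad, 0 at the start, grows when the knob is turned clockwise seen from above (up to 5.2). Each rad raises the aluminium platform, and the jar standing on it, by 6 mm. It stays where it is left (about 0.15 N m to turn); being round it can be gripped at any yaw, and must be let go and taken again to turn far.
- knob_grip (a point): point on the knob's axis, 14 mm above its underside and 12 mm below its top, the height to grip; fixed in height (91 mm above the bench)
- platform: the jack's aluminium platform, 110 x 110 mm, 6 mm thick, level; origin at the centre of its top face, 85 mm above the bench at the start, rising with the knob; its -y axis points towards the knob
- jar: clear open jar standing loose on the platform, 48 mm outside diameter, 42 mm inside, 60 mm tall, floor 4 mm thick, about 0.12 kg; origin at the centre of its underside, z up
- jar_rim (a point): centre of the jar's open rim (top edge)
- funnel (a joint): the orange funnel hangs loosely in a clamp ring above the jar and can be pushed up: value in m, 0 when it rests in its ring, grows as the jar lifts it (14 mm at most; its weight is 1.2 N)
- funnel_collar (a point): centre of the underside of the white collar round the funnel's spout, 60 mm across: the face that the jar's rim must meet. Starts 16 to 24 mm above the jar's rim; its height differs from one start to the next. The spout (32 mm outside, 26 mm bore) reaches 12 mm below it, into the jar.
- funnel_mouth (a point): centre of the funnel's open top, 50 mm above the collar's underside: 86 mm wide inside, 92 mm outside. It tapers to a bore of 26 mm. The clamp's post stands 155 mm to the side and is lower than about 240 mm above the bench.
- brass_slug_c (a point): centre of the brass (yellow metal) slug: an upright cylinder 16 mm diameter, 14 mm tall, about 24 g, standing on the tray among two others at least 40 mm apart centre to centre
- steel_slug_c (a point): centre of the bright grey steel slug, same size, to be left alone
- black_slug_c (a point): centre of the black slug, same size, to be left alone
- tray: shallow aluminium tray, 170 mm along its x by 100 mm along its y, rim 12 mm high, floor 3 mm thick, fixed; origin at the centre of its underside. The three slugs stand in a row along its x axis, about 48 mm apart, so grip them across its y axis.
- white_bottle: white round bottle, 64 mm wide, 130 mm tall, black cap; bystander, not to be disturbed
- amber_bottle: amber bottle, 60 mm wide, 120 mm tall; bystander, not to be disturbed
- label_roll: roll of white labels lying flat, 90 mm across, 30 mm tall; bystander, not to be disturbed
- beaker: glass beaker, 70 mm wide, 90 mm tall; bystander, not to be disturbed
- spatula: steel spatula lying flat, 180 mm long; bystander, not to be disturbed
- brass_slug: the same brass slug as a body; origin at the centre of its underside
Mind the look-alikes: they are no part of the job. Of the things like the tray, leave any that is pink; of the rest the larger one is meant.

How it is judged (in metres and radians):
On the way, in this order (a step that is already met when the one before it is completed fails the run):
1. the jar, standing on the platform, touches the funnel's collar and lifts it less than 6 mm (contact force between jar and funnel above 0.2 N and value of joint funnel below 0.006 m and contact force between jar and platform above 0.3 N and angle between jar's own z axis and vertical below 0.1 rad), for 0.2 s.
2. the brass slug is in the jar (horizontal distance between brass_slug_c and jar below 0.021 m and z of brass_slug_c in the frame of jar between 0 and 0.04 m), for 0.2 s.
At the end, for the whole second after the job is handed in: The jar stands upright (within 0.1 rad) on the platform, its rim bearing on the funnel's collar (over 0.2 N) with the funnel lifted less than 6 mm, and the brass slug lies at rest inside the jar, below 40 mm above its underside (all of step 1 and all of step 2 and linear speed of each of brass_slug, jar below 0.02 m/s); the robot touches nothing.
It fails at once if the funnel is shoved more than 10 mm up out of its ring (value of joint funnel above 0.01 m).
It fails at once if the jar is tipped by more than 0.3 rad (angle between jar's own z axis and vertical above 0.3 rad).
It fails at once if the steel or black slug is moved more than 20 mm (distance of any of steel_slug_c, black_slug_c from where it was at the start of the episode above 0.02 m).
It fails at once if a bystander is moved more than 30 mm (distance of any of white_bottle, amber_bottle, label_roll, beaker, spatula from where it was at the start of the episode above 0.03 m).
It also fails if it takes over 72 s, if anything falls off the work surface, if the arm or the gripper's body presses on something with over 40 N, if the wrist force passes 120 N, or if a joint passes its speed limit or range.

ROBOT

A 6-joint arm with a two-finger parallel gripper is mounted at the origin on the work surface. World frame = base frame: x ahead of the robot, y to its left, z up, the work surface at z = 0. Lengths are in m, angles in degrees, forces in N, time in s.
With the tool pointing down it reaches from about 0.3 to 0.75 m from the base axis. Payload 8.5 kg.
Tool frame: the origin (TCP) lies between the finger pads; the fingertips stand 17 mm ahead of it and the grasp point (between the pads) lies 2 mm behind it; z points along the fingers, y is the direction in which the jaws open and shut (so a half turn about z gives the same grasp; the last joint's range is limited). The gripper opens to 85 mm and grips with 20 to 120 N. Pads are 22 mm wide; open, the fingers measure 114 mm over their backs; the gripper's body (76 mm by 85 mm) begins 54 mm behind the grasp point. The pads swing forward as they close: fully open they stand 13 mm farther back than shut.
Start: joints at [-76.392, 21.807, 74.336, -0, 83.858, -12.336], TCP at [0.241, -0.495, 0.218] pointing down, gripper open.
Joint ranges: [-178.18, 178.18], [-50.72, 133.34], [12.68, 142.11], [-81.47, 261.47], [9.98, 163.14], [-165.26, 165.26]. Speed limits (degrees/s): [136.94, 136.94, 180, 180, 180, 180].

INTERFACE

Orientations are given as a 3x3 rotation matrix whose columns are the frame's x, y, z axes.
In Python, from rig import readout, eyes, env gives the robot as it stands.
- The arm moves only by the tool arm_command, never from a script. Its argument "rows" is text: rows parted by semicolons, each of 7 numbers parted by spaces: the closure, from 0 (fully open) to 1 (shut), then the shift along the tool's x, y, z in mm, then the turn, a rotation vector about the tool's x, y, z in degrees. In form: grip dx dy dz rx ry rz; .... A call has 1 to 5 rows; each row shifts and turns the commanded pose from where the row before left it, along the tool's axes as they then stand; what a row does not reach is not made up. A row lasts 1/12 s, in which the tool goes at most 41.7 mm and 7.16 degrees, less where a joint would pass 70% of its speed; a pose out of reach is approached as far as the arm can. A call with a gripper value outside its range is refused whole. The fingers move at their own pace and stop on an object; "squeeze" is the grip in N (left out, the last holds). Time passes only in rows, so rows that do not move let the fingers close. It gives the time, the measured TCP pose, the force and the opening at its end, in the units of the state.
- readout.observe(): the state, without advancing time (a new reading comes with each control period).
- eyes.get_image(name): name is "side" or "top"; returns the picture (384x512x3 uint8, red, green, blue); there is no depth.
- eyes.camera_model(name): a dict with "mtx" (3x3 intrinsics, pixels), "view" (4x4, takes a point from world to camera coordinates). Camera axes: x right, y up, looking along -z (the intrinsics and any distortion apply to the point x, -y, -z); pixel columns grow to the right and rows downward; lengths in m; the calibration is good to about 2 mm. A picture is of the moment at which its call begins. camera_model takes no time and is no camera call.
- env.close_job(): hands the job in, once; it reports no verdict.
The state is a dict: "time_s": time; "q": joint angles; "qvel": joint speeds; "joint_efforts": joint torques, N m; "position": TCP position; "tool_rot": TCP orientation; "ft_force": force on the tool from outside, world axes, zero at the start; "wrist_torque": the same for the moment, N m; "grip_width": finger opening in m.
Only numpy, scipy, OpenCV 4.12 (cv2) and the standard library are available. Lean on these libraries where they do the work, as an engineer would, in place of code of your own. Each camera call takes 0.05 s, during which the arm holds its last target. There are 200 camera calls.

## Working session

There is one attempt and no reset: what is moved stays moved. The work goes in short steps, Python scripts to look and compute and a tool call to move; the robot and the scene stay as the last step left them, time stands still between calls to the robot, and variables do not carry over. Pictures are saved under pics/ and viewed, about 8 in all and at most 12, crops included, and the job is handed in when it is done.

Besides the shell and the picture viewer there is one more tool, called by a JSON object that holds its "fn" and its "kwargs", one argument or row to a line. arm_command: Moves the arm, as the interface text tells. Its arguments: {"type":"object","properties":{"rows":{"type":"string"},"squeeze":{"type":"number"}},"required":["rows"]}

```bash
mkdir -p pics; ls
python3 - <<'E'
from rig import readout, eyes, env
import cv2,numpy as np
np.set_printoptions(precision=4,suppress=True)
for n in("side","top"):
    im=eyes.get_image(n);cv2.imwrite(f"pics/{n}0.png",im[:,:,::-1])
    cv2.imwrite(f"pics/{n}0b.png",cv2.resize(im[:,:,::-1],(800,600),interpolation=cv2.INTER_CUBIC))
    m=eyes.camera_model(n);print(n,m)
s=readout.observe();print(s)
E
```

```text
pics
side {'mtx': array([[426.375 ,   0.    , 253.4222],
       [  0.    , 426.375 , 189.5212],
       [  0.    ,   0.    ,   1.    ]]), 'view': array([[-0.9839, -0.1773,  0.0202,  0.5071],
       [ 0.1164, -0.5518,  0.8258, -0.1701],
       [-0.1353,  0.8149,  0.5636, -1.1909],
       [ 0.    ,  0.    ,  0.    ,  1.    ]])}
top {'mtx': array([[361.3245,   0.    , 251.1446],
       [  0.    , 361.3245, 186.9507],
       [  0.    ,   0.    ,   1.    ]]), 'view': array([[ 0.0126, -0.9999,  0.0008,  0.0047],
       [ 0.9963,  0.0126,  0.0844, -0.5129],
       [-0.0844, -0.0002,  0.9964, -1.3399],
       [ 0.    ,  0.    ,  0.    ,  1.    ]])}
{'time_s': 0.1, 'q': array([-76.3909,  21.839 ,  74.3791,  -0.0003,  83.8578, -12.3342]), 'qvel': array([ 0.0446, -0.0754, -0.1078, -0.003 , -0.0483, -0.0722]), 'joint_efforts': array([  0.004 , -44.922 , -23.1657,  -0.0001,   0.0036,  -0.    ]), 'position': array([ 0.2406, -0.4943,  0.2177]), 'tool_rot': array([[ 0.8992,  0.4375, -0.0003],
       [ 0.4375, -0.8992,  0.0013],
       [ 0.0003, -0.0013, -1.    ]]), 'ft_force': array([ 0.4424,  0.6742, -0.2667]), 'wrist_torque': array([ 0.0178, -0.0713,  0.0213]), 'grip_width': 0.08556940355953403}
```

View pics/side0b.png

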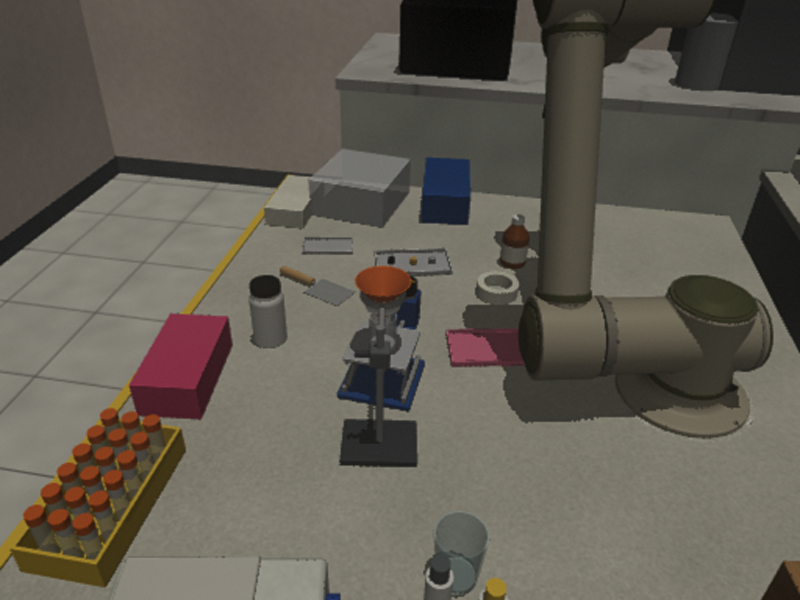

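View pics/top0b.png

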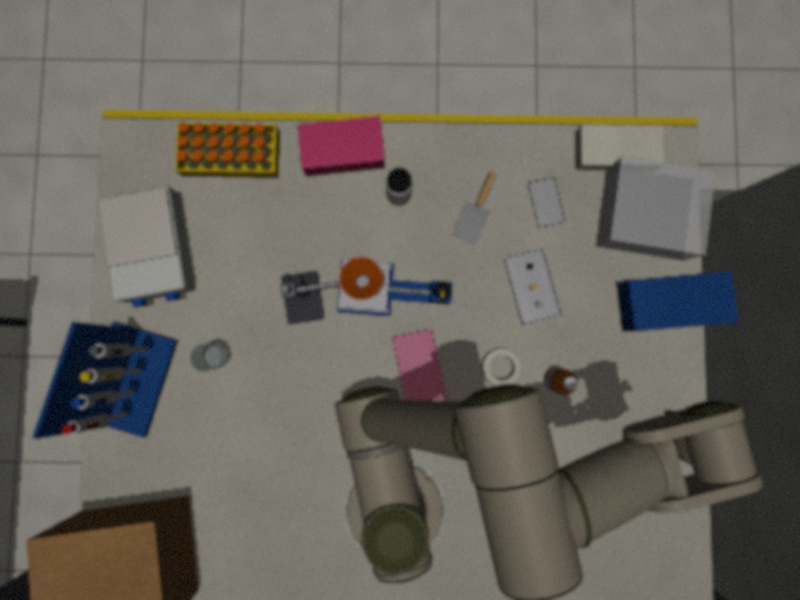

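The side view shows the funnel at (384,285), the knob hidden behind it near (412,285) and the slugs at (391–432,260). The top view shows the funnel at (361,278), the knob at (441,291) and the slugs near (533,287), with brass in the middle. I'll enlarge both.

```bash
python3 - <<'E'
import cv2
t=cv2.imread("pics/top0.png")[150:215,205:365];cv2.imwrite("pics/tc.png",cv2.resize(t,None,fx=5,fy=5,interpolation=cv2.INTER_CUBIC))
t=cv2.imread("pics/side0.png")[150:270,205:305];cv2.imwrite("pics/sc.png",cv2.resize(t,None,fx=5,fy=5,interpolation=cv2.INTER_CUBIC))
E
cat > h.py <<'E'
from rig import readout, eyes, env
import cv2,numpy as np
np.set_printoptions(precision=4,suppress=True)
M={n:eyes.camera_model(n) for n in("side","top")}
def ray(n,u,v):
    m=M[n];K=np.array(m["mtx"]);V=np.array(m["view"]);R=V[:3,:3];c=-R.T@V[:3,3]
    d=np.linalg.solve(K,[u,v,1]);return c,R.T@(d*[1,-1,-1])
def onz(n,u,v,z):
    c,d=ray(n,u,v);return c+d*(z-c[2])/d[2]
def tri(p):  # [(n,u,v),..]
    A=np.zeros((3,3));b=np.zeros(3)
    for a in p:
        c,d=ray(*a);d=d/np.linalg.norm(d);P=np.eye(3)-np.outer(d,d);A+=P;b+=P@c
    return np.linalg.solve(A,b)
def proj(n,X):
    m=M[n];x=np.array(m["view"])@np.append(X,1);p=np.array(m["mtx"])@(x[:3]*[1,-1,-1]);return p[:2]/p[2]
E
```

```text
(no output)
```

View pics/tc.png

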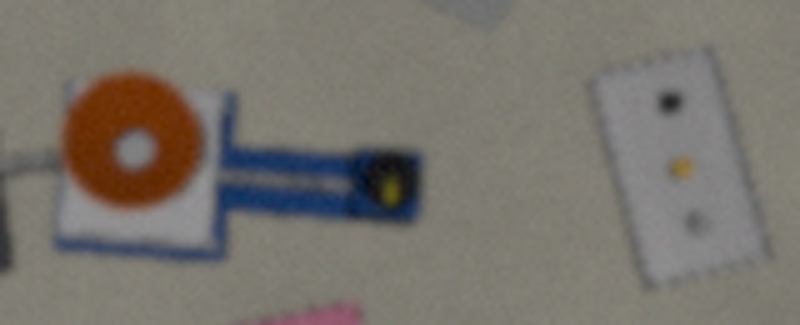

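View pics/sc.png

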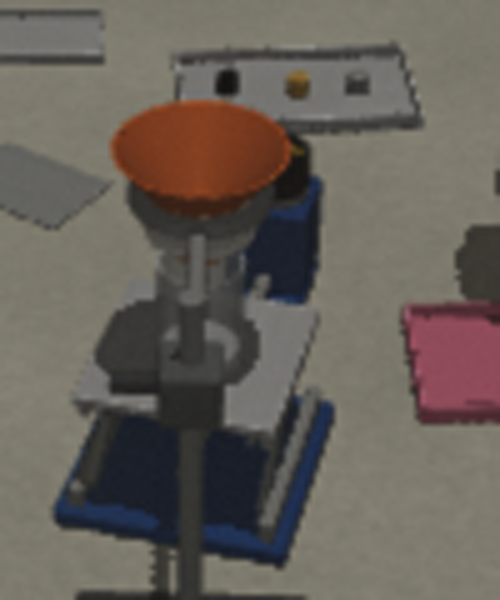

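Top crop: funnel rim centre at about (133,139), knob top (388,180), brass (682,167), black (670,101), steel (698,222); tray corners (590,80), (710,48), (770,258), (650,288). Side crop: brass centre (297,86), funnel rim (202,152).

Run:
```python
from h import *
T=lambda x,y:("top",205+(x+.5)/5-.5,150+(y+.5)/5-.5)
S=lambda x,y:("side",205+(x+.5)/5-.5,150+(y+.5)/5-.5)
print("knob",onz(*T(388,180),.103))
for n,a,b in(("brass",(682,167),(297,86)),("black",(670,101),(227,83)),("steel",(698,222),(357,83))):
    print(n,onz(*T(*a),.012),onz(*S(*b),.010),tri([T(*a),S(*b)]))
print("mouth tri",tri([T(133,139),S(202,152)]))
for z in(.2,.21,.22,.23):print(z,onz(*T(133,139),z),onz(*S(202,152),z))
c=[onz(*T(*p),.012)[:2] for p in((590,80),(710,48),(770,258),(650,288))];print(c,np.mean(c,0))
e=c[3]-c[0]+c[2]-c[1];print("tray x dir deg",np.degrees(np.arctan2(e[1],e[0])))
p=[onz(*T(*p),.085)[:2] for p in((68,80),(232,95),(220,248),(58,238))];print("plat",p,np.mean(p,0))
# knob in side view and tip
k=onz(*T(388,180),.103);print("knob side proj crop",((proj("side",k)-[205,150])+.5)*5-.5)
```

```text
knob [ 0.5121 -0.0988  0.103 ]
brass [ 0.533 -0.33   0.012] [ 0.5361 -0.3274  0.01  ] [ 0.535  -0.3309  0.0078]
black [ 0.5834 -0.3213  0.012 ] [ 0.5859 -0.321   0.01  ] [ 0.5849 -0.3218  0.0095]
steel [ 0.4912 -0.3418  0.012 ] [ 0.4946 -0.3406  0.01  ] [ 0.4931 -0.3425  0.0088]
mouth tri [0.5273 0.0764 0.2118]
0.2 [0.5283 0.077  0.2   ] [0.531  0.0585 0.2   ]
0.21 [0.5271 0.0764 0.21  ] [0.5282 0.0736 0.21  ]
0.22 [0.526  0.0759 0.22  ] [0.5253 0.0887 0.22  ]
0.23 [0.5249 0.0753 0.23  ] [0.5224 0.1038 0.23  ]
[array([ 0.5988, -0.2603]), array([ 0.6246, -0.3521]), array([ 0.4646, -0.396 ]), array([ 0.4408, -0.305 ])] [ 0.5322 -0.3284]
tray x dir deg -164.4374614850082
plat [array([0.5832, 0.1311]), array([0.5738, 0.0126]), array([0.4632, 0.0198]), array([0.4689, 0.136 ])] [0.5223 0.0749]
knob side proj crop [282.075  151.2586]
```

```bash
cat >> h.py <<'E'
def plan(pos,drz,n,grip=0):
    """straight shift to pos with a turn drz (deg, about tool z), n rows, whole mm/deg, carried rounding"""
    s=readout.observe();R=np.array(s["tool_rot"]);p=np.array(s["position"]);p0=p.copy();out=[];t=0
    for i in range(1,n+1):
        d=np.round(R.T@(p0+(np.array(pos)-p0)*i/n-p)*1000);r=round(drz*i/n-t);t+=r
        p=p+R@d/1000;R=R@cv2.Rodrigues(np.array([0,0,np.radians(r)]))[0]
        out.append("%g %g %g %g 0 0 %g"%(grip,*(d+0),r))
    for i in range(0,n,5):print("; ".join(out[i:i+5]))
    print("end",p,"yaw",np.degrees(np.arctan2(R[1,0],R[0,0])))
def st():
    s=readout.observe();R=s["tool_rot"];print("t",s["time_s"],"q",s["q"],"p",s["position"],"yaw",np.degrees(np.arctan2(R[1,0],R[0,0])),"z",R[:,2],"F",s["ft_force"],"T",s["wrist_torque"],"w",s["grip_width"])
E
python3 -c "
from h import *
plan((.512,-.099,.18),-140,20)"
```

```text
0 21 -12 2 0 0 -7; 0 22 -9 2 0 0 -7; 0 23 -6 2 0 0 -7; 0 24 -4 2 0 0 -7; 0 24 -1 2 0 0 -7
0 24 3 1 0 0 -7; 0 23 5 2 0 0 -7; 0 23 8 2 0 0 -7; 0 21 10 2 0 0 -7; 0 20 13 2 0 0 -7
0 18 16 2 0 0 -7; 0 17 18 2 0 0 -7; 0 14 19 2 0 0 -7; 0 11 21 2 0 0 -7; 0 9 23 2 0 0 -7
0 6 23 1 0 0 -7; 0 3 24 2 0 0 -7; 0 0 24 2 0 0 -7; 0 -2 23 2 0 0 -7; 0 -6 24 2 0 0 -7
end [ 0.5123 -0.0988  0.1801] yaw 165.9433287442872
```

{"fn": "arm_command", "kwargs": {
  "rows": "0 21 -12 2 0 0 -7; 0 22 -9 2 0 0 -7; 0 23 -6 2 0 0 -7; 0 24 -4 2 0 0 -7; 0 24 -1 2 0 0 -7",
  "squeeze": 40
}}

```text
time_s: 0.52
position: [0.3088, -0.3943, 0.2078]
tool_rot: [[0.481, 0.877, -0.0], [0.877, -0.481, 0.001], [0.0, -0.001, -1.0]]
ft_force: [0.4, -0.2, -0.0]
grip_width: 0.0852
```

{"fn": "arm_command", "kwargs": {
  "rows": "0 24 3 1 0 0 -7; 0 23 5 2 0 0 -7; 0 23 8 2 0 0 -7; 0 21 10 2 0 0 -7; 0 20 13 2 0 0 -7"
}}

```text
time_s: 0.93
position: [0.3762, -0.2961, 0.1989]
tool_rot: [[-0.109, 0.994, -0.0], [0.994, 0.109, 0.001], [0.001, -0.0, -1.0]]
ft_force: [-0.1, -0.9, 0.2]
grip_width: 0.0856
```

{"fn": "arm_command", "kwargs": {
  "rows": "0 18 16 2 0 0 -7; 0 17 18 2 0 0 -7; 0 14 19 2 0 0 -7; 0 11 21 2 0 0 -7; 0 9 23 2 0 0 -7"
}}

```text
time_s: 1.35
position: [0.4449, -0.1967, 0.1889]
tool_rot: [[-0.66, 0.751, -0.001], [0.751, 0.66, 0.0], [0.001, -0.0, -1.0]]
ft_force: [-0.4, -0.9, -0.9]
grip_width: 0.0857
```

{"fn": "arm_command", "kwargs": {
  "rows": "0 6 23 1 0 0 -7; 0 3 24 2 0 0 -7; 0 0 24 2 0 0 -7; 0 -2 23 2 0 0 -7; 0 -6 24 2 0 0 -7"
}}

```text
time_s: 1.77
position: [0.5127, -0.098, 0.1799]
tool_rot: [[-0.971, 0.237, -0.001], [0.237, 0.971, 0.0], [0.001, 0.0, -1.0]]
ft_force: [1.0, -0.1, -0.0]
grip_width: 0.0853
```

Run:
```python
from h import *
st()
im=eyes.get_image("side");t=im[100:230,180:340,::-1];cv2.imwrite("pics/s1.png",cv2.resize(t,None,fx=4,fy=4,interpolation=cv2.INTER_CUBIC))
st();plan((.512,-.100,.097),0,3)
```

```text
t 1.7667 q [ -23.829    20.8737   82.5265   -0.0047   76.6434 -100.1134] p [ 0.5127 -0.098   0.1799] yaw 166.2855571198104 z [-0.0007  0.0002 -1.    ] F [ 0.9954 -0.1147 -0.0393] T [-0.0225 -0.0308  0.0459] w 0.08533579056965876
t 1.8167 q [ -23.5063   20.9855   82.4228    0.0984   76.6462 -100.3795] p [ 0.5142 -0.095   0.1794] yaw 166.85048387148188 z [-0.0002  0.0019 -1.    ] F [-0.2873  2.8628 -1.4402] T [0.0823 0.0485 0.0021] w 0.08516096517062116
0 0 -2 27 0 0 0; 0 1 -2 28 0 0 0; 0 0 -1 27 0 0 0
end [ 0.5121 -0.0995  0.0974] yaw 166.85048387148188
```

View pics/s1.png

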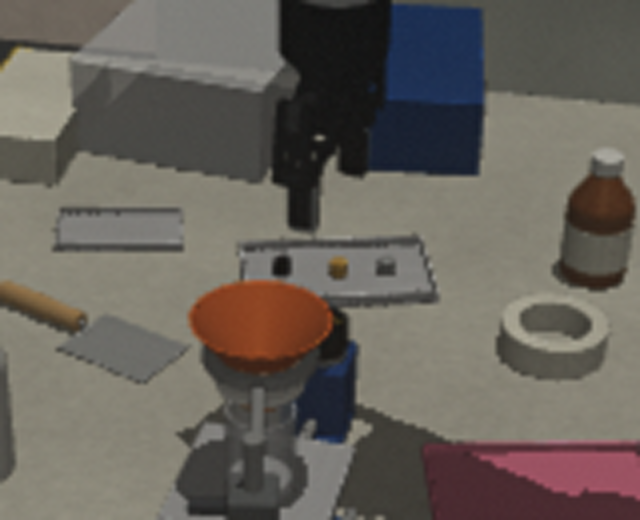

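The gripper is over the knob (fingers at about (303,215) and (355,165), knob at (333,320)). The funnel and jar are undisturbed. Descending.

{"fn": "arm_command", "kwargs": {
  "rows": "0 0 0 0 0 0 0; 0 0 0 30 0 0 0; 0 0 0 25 0 0 0; 0 0 0 18 0 0 0; 0 0 0 10 0 0 0"
}}

```text
time_s: 2.23
position: [0.5109, -0.0994, 0.095]
tool_rot: [[-0.969, 0.245, -0.003], [0.245, 0.969, 0.001], [0.004, 0.0, -1.0]]
ft_force: [0.7, -0.1, -0.5]
grip_width: 0.0853
```

{"fn": "arm_command", "kwargs": {
  "rows": "0.3 0 0 0 0 0 0; 0.4 0 0 0 0 0 0; 0.45 0 0 0 0 0 0; 0.5 0 0 0 0 0 0; 0.5 0 0 0 0 0 0",
  "squeeze": 20
}}

```text
time_s: 2.65
position: [0.5126, -0.0993, 0.098]
tool_rot: [[-0.97, 0.243, 0.001], [0.243, 0.97, -0.001], [-0.001, -0.0, -1.0]]
ft_force: [0.2, 0.1, 0.7]
grip_width: 0.0426
```

```bash
python3 -c "
from h import *
st()"
```

```text
t 2.65 q [-23.9686  26.0717  89.4181  -0.0026  64.4273 -99.891 ] p [ 0.5126 -0.0993  0.098 ] yaw 165.92349155136043 z [ 0.0013 -0.0006 -1.    ] F [0.1595 0.1438 0.7281] T [-0.0242  0.0284 -0.0005] w 0.042615853644032864
```

{"fn": "arm_command", "kwargs": {
  "rows": "0.52 0 0 0 0 0 0; 0.54 0 0 0 0 0 0; 0.56 0 0 0 0 0 0; 0.58 0 0 0 0 0 0; 0.6 0 0 0 0 0 0",
  "squeeze": 30
}}

```text
time_s: 3.07
position: [0.5124, -0.0991, 0.0973]
tool_rot: [[-0.97, 0.243, 0.0], [0.243, 0.97, 0.0], [-0.0, 0.0, -1.0]]
ft_force: [0.5, -1.1, -0.6]
grip_width: 0.0343
```

```bash
python3 -c "
from h import *
st()"
```

```text
t 3.0667 q [-23.9554  26.134   89.46     0.0012  64.4043 -99.8997] p [ 0.5124 -0.0991  0.0973] yaw 165.94376768480015 z [ 0.  0. -1.] F [ 0.5258 -1.0578 -0.6348] T [ 0.0455 -0.0271  0.0128] w 0.034324902594758185
```

Run:
```python
from h import *
a=eyes.get_image("side")[130:230,200:320,::-1];b=eyes.get_image("top")[140:220,220:340,::-1]
f=lambda t,h:cv2.resize(t,(480,h),interpolation=cv2.INTER_CUBIC)
cv2.imwrite("pics/s2.png",np.vstack([f(a,400),f(b,320)])[:600] if 0 else np.hstack([cv2.resize(a,(400,333)),cv2.resize(b,(400,333))]))
```

```text
(no output)
```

View pics/s2.png

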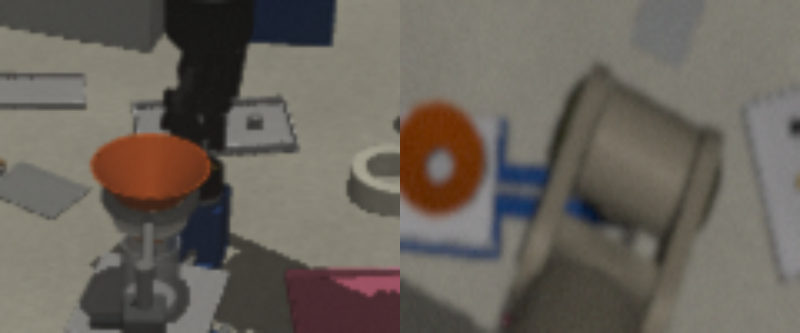

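The finger stands beside the knob at (210,150) in the side view. The opening so far only follows the command, so I'll close further to see where it stops.

{"fn": "arm_command", "kwargs": {
  "rows": "0.63 0 0 0 0 0 0; 0.66 0 0 0 0 0 0; 0.69 0 0 0 0 0 0; 0.69 0 0 0 0 0 0",
  "squeeze": 30
}}

```text
time_s: 3.5
position: [0.5124, -0.0991, 0.0972]
tool_rot: [[-0.97, 0.243, -0.0], [0.243, 0.97, 0.0], [0.0, 0.0, -1.0]]
ft_force: [-0.5, -0.7, -0.3]
grip_width: 0.026
```

```bash
python3 -c "
from h import *
st()"
```

```text
t 3.5 q [-23.9573  26.139   89.4617   0.0008  64.4011 -99.9013] p [ 0.5124 -0.0991  0.0972] yaw 165.94365275733696 z [-0.  0. -1.] F [-0.5312 -0.7077 -0.3093] T [0.0132 0.023  0.0026] w 0.025957257800294578
```

Run:
```python
from h import *
p=np.array([.5142,-.095,.1794]);y=np.array([.243,.97,0])
for z in(.163,.176):
  for s in(.045,.055,-.045,-.055): 
    q=p+y*s;q[2]=z;print(z,s,(proj("side",q)-[180,100]+.5)*4-.5)
for z in(.077,.103):print("knob now s3",(proj("side",np.array([.512,-.1,z]))-[215,145]+.5)*8-.5)
for z in(.080,.103):
  for s in(.013,.025,-.013): 
    q=np.array([.5124,-.0991,z])+y*s;print("finger s3",z,s,(proj("side",q)-[215,145]+.5)*8-.5)
a=eyes.get_image("side")[145:215,215:300,::-1]
b=cv2.imread("pics/side0.png")[145:215,215:300]
g=lambda a:cv2.resize(cv2.LUT(a,np.clip(255*(np.arange(256)/255)**.5,0,255).astype(np.uint8)),None,fx=4.6,fy=8,interpolation=cv2.INTER_CUBIC)
cv2.imwrite("pics/s3.png",np.hstack([g(a),g(b)]))
```

```text
0.163 0.045 [299.099  283.6141]
0.163 0.055 [293.3017 290.3154]
0.163 -0.045 [348.1864 226.8716]
0.163 -0.055 [353.3197 220.9378]
0.176 0.045 [299.4938 267.9519]
0.176 0.055 [293.6635 274.5951]
0.176 -0.045 [348.8426 211.7218]
0.176 -0.055 [354.0013 205.8437]
knob now s3 [370.2472 337.9186]
knob now s3 [372.3175 280.612 ]
finger s3 0.08 0.013 [355.3292 349.8147]
finger s3 0.08 0.025 [342.4676 365.995 ]
finger s3 0.08 -0.013 [382.5815 315.5303]
finger s3 0.103 0.013 [357.0238 298.8223]
finger s3 0.103 0.025 [344.0426 314.8018]
finger s3 0.103 -0.013 [384.5235 264.971 ]
```

View pics/s3.png

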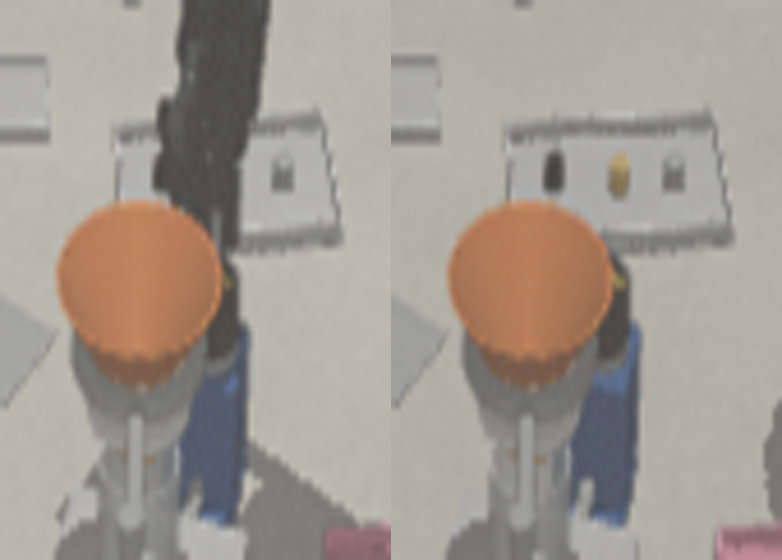

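The side view shows the fingertips, at about y=245 of 560, still above the knob top at about y=255. The yellow mark is still visible, so the tips sit roughly 20 mm higher than the stated tool geometry implies. I'll feel down gently onto the knob's top to calibrate the height.

{"fn": "arm_command", "kwargs": {
  "rows": "0.69 0 0 2 0 0 0; 0.69 0 0 2 0 0 0; 0.69 0 0 2 0 0 0; 0.69 0 0 1 0 0 0; 0.69 0 0 1 0 0 0"
}}

```text
time_s: 3.97
position: [0.5123, -0.0991, 0.0896]
tool_rot: [[-0.97, 0.243, -0.0], [0.243, 0.97, -0.0], [0.0, -0.0, -1.0]]
ft_force: [-4.8, 2.0, 15.1]
grip_width: 0.027
```

{"fn": "arm_command", "kwargs": {
  "rows": "0.69 0 0 1 0 0 0; 0.69 0 0 1 0 0 0; 0.69 0 0 1 0 0 0; 0.69 0 0 0 0 0 0"
}}

```text
time_s: 4.3
position: [0.5125, -0.0992, 0.0894]
tool_rot: [[-0.97, 0.243, 0.002], [0.243, 0.97, -0.001], [-0.002, -0.001, -1.0]]
ft_force: [-9.6, 4.4, 31.4]
grip_width: 0.0265
```

{"fn": "arm_command", "kwargs": {
  "rows": "0.69 0 0 1 0 0 0; 0.69 0 0 1 0 0 0; 0.69 0 0 1 0 0 0; 0.69 0 0 0 0 0 0"
}}

```text
time_s: 4.63
position: [0.5127, -0.0992, 0.0891]
tool_rot: [[-0.97, 0.242, 0.004], [0.242, 0.97, -0.003], [-0.005, -0.002, -1.0]]
ft_force: [-19.5, 5.9, 58.8]
grip_width: 0.0265
```

{"fn": "arm_command", "kwargs": {
  "rows": "0.69 0 0 1 0 0 0; 0.69 0 0 1 0 0 0; 0.69 0 0 1 0 0 0; 0.69 0 0 0 0 0 0"
}}

```text
time_s: 4.97
position: [0.5129, -0.0993, 0.0888]
tool_rot: [[-0.97, 0.242, 0.007], [0.242, 0.97, -0.004], [-0.008, -0.002, -1.0]]
ft_force: [-28.9, 9.0, 84.8]
grip_width: 0.0265
```

Contact came at TCP z ≈ 0.0897, so the tips are about 13 mm behind the TCP rather than 17 mm ahead. I let it press too long; lifting off now.

{"fn": "arm_command", "kwargs": {
  "rows": "0.69 0 0 -12 0 0 0; 0.5 0 0 -18 0 0 0; 0 0 0 -10 0 0 0; 0 0 0 0 0 0 0; 0 0 0 0 0 0 0"
}}

```text
time_s: 5.38
position: [0.5124, -0.0991, 0.1202]
tool_rot: [[-0.97, 0.243, 0.001], [0.243, 0.97, -0.0], [-0.001, -0.0, -1.0]]
ft_force: [-0.1, 0.1, 0.1]
grip_width: 0.0739
```

Run:
```python
from h import *
st()
f=lambda n:eyes.get_image(n)[:,:,::-1]
a=f("side");cv2.imwrite("pics/s4full.png",a)
g=cv2.resize(cv2.LUT(a[100:220,190:310],np.clip(255*(np.arange(256)/255)**.5,0,255).astype(np.uint8)),None,fx=5,fy=5,interpolation=cv2.INTER_CUBIC)
cv2.imwrite("pics/s4.png",g)
s=readout.observe();p=s["position"];R=s["tool_rot"]
for dz in(0,-.017,-.03):
  for y in(.043,-.043):
    q=p+R[:,1]*y+R[:,2]*dz;print(dz,y,(proj("side",q)-[190,100]+.5)*5-.5)
```

```text
t 5.3833 q [-23.9578  24.4879  87.7565  -0.0019  67.7232 -99.9013] p [ 0.5124 -0.0991  0.1202] yaw 165.94420952261774 z [ 0.0005 -0.0003 -1.    ] F [-0.0906  0.0667  0.0723] T [ 0.0309  0.0349 -0.0165] w 0.07392966277927256
0 0.043 [328.5829 413.4544]
0 -0.043 [385.8087 344.1052]
-0.017 0.043 [329.2269 388.857 ]
-0.017 -0.043 [386.8429 320.2321]
-0.03 0.043 [329.7261 369.7876]
-0.03 -0.043 [387.6441 301.7369]
```

View pics/s4.png

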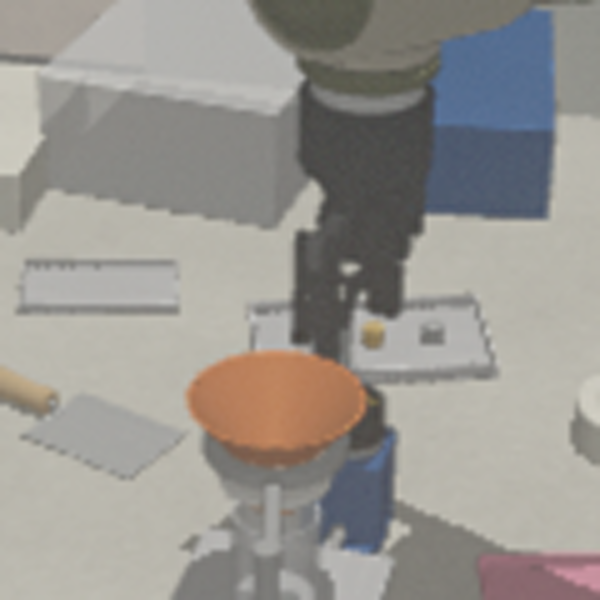

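The far fingertip at (388,312) confirms the tips sit about 30 mm further back than stated. With that offset, TCP z ≈ 0.066 is the height to grip the knob.

{"fn": "arm_command", "kwargs": {
  "rows": "0 0 0 24 0 0 0; 0 0 0 15 0 0 0; 0 0 0 9 0 0 0; 0 0 0 6 0 0 0; 0 0 0 0 0 0 0"
}}

```text
time_s: 5.85
position: [0.5118, -0.0989, 0.0648]
tool_rot: [[-0.97, 0.243, -0.003], [0.243, 0.97, 0.001], [0.003, 0.0, -1.0]]
ft_force: [0.2, -0.1, 0.5]
grip_width: 0.085
```

{"fn": "arm_command", "kwargs": {
  "rows": "0.3 0 0 0 0 0 0; 0.4 0 0 0 0 0 0; 0.5 0 0 0 0 0 0; 0.56 0 0 0 0 0 0; 0.6 0 0 0 0 0 0",
  "squeeze": 30
}}

```text
time_s: 6.27
position: [0.5123, -0.101, 0.0675]
tool_rot: [[-0.97, 0.243, 0.001], [0.243, 0.97, -0.004], [-0.002, -0.004, -1.0]]
ft_force: [-5.4, -9.4, 8.1]
grip_width: 0.0393
```

{"fn": "arm_command", "kwargs": {
  "rows": "0.6 0 -2 -2 0 0 0; 0.6 0 0 0 0 0 0",
  "squeeze": 50
}}

```text
time_s: 6.43
position: [0.5122, -0.1011, 0.0678]
tool_rot: [[-0.97, 0.244, 0.001], [0.244, 0.97, 0.001], [-0.001, 0.001, -1.0]]
ft_force: [4.1, -0.6, -9.4]
grip_width: 0.0383
```

```bash
python3 -c "
from h import *
st()"
```

```text
t 6.4333 q [ -24.1989   28.4209   91.4568    0.0579   60.0954 -100.1307] p [ 0.5122 -0.1011  0.0678] yaw 165.90289650851167 z [ 0.0008  0.0006 -1.    ] F [ 4.0887 -0.5758 -9.3628] T [-0.1363 -0.6473 -0.1587] w 0.0383047272811337
```

{"fn": "arm_command", "kwargs": {
  "rows": "0.65 0 0 1 0 0 7; 0.65 0 0 0 0 0 7; 0.65 0 0 0 0 0 7; 0.65 0 0 0 0 0 7; 0.65 0 0 0 0 0 7"
}}

```text
time_s: 6.85
position: [0.5133, -0.0994, 0.0677]
tool_rot: [[-0.651, 0.759, 0.004], [0.759, 0.651, 0.003], [-0.0, 0.004, -1.0]]
ft_force: [8.5, 11.6, -1.3]
grip_width: 0.0385
```

```bash
python3 -c "
from h import *
st()"
```

```text
t 6.85 q [-24.0691  28.4328  91.4511   0.2535  59.9852 -64.804 ] p [ 0.5133 -0.0994  0.0677] yaw 130.6082516384414 z [ 0.0037  0.0026 -1.    ] F [ 8.536 11.62  -1.251] T [ 1.856  -1.406   0.2048] w 0.03851777565673279
```

{"fn": "arm_command", "kwargs": {
  "rows": "0.65 -1 1 0 0 0 7; 0.65 -2 1 0 0 0 7; 0.65 0 0 0 0 0 7; 0.65 0 0 0 0 0 7; 0.65 0 0 0 0 0 7"
}}

```text
time_s: 7.27
position: [0.5152, -0.0986, 0.0677]
tool_rot: [[-0.098, 0.995, 0.001], [0.995, 0.098, 0.006], [0.006, 0.001, -1.0]]
ft_force: [4.7, 20.0, 3.6]
grip_width: 0.0381
```

```bash
python3 -c "
from h import *
st()"
```

```text
t 7.2667 q [-23.954   28.6559  91.0051   0.3792  60.4541 -29.7697] p [ 0.5152 -0.0986  0.0677] yaw 95.62859783257579 z [ 0.0005  0.0061 -1.    ] F [ 4.6827 19.9917  3.6166] T [ 3.1302 -0.7116  0.1726] w 0.038149039362613206
```

{"fn": "arm_command", "kwargs": {
  "rows": "0.4 0 0 0 0 0 0; 0.4 0 0 0 0 0 0; 0.4 0 0 0 0 0 0; 0.65 0 0 0 0 0 0; 0.65 0 0 0 0 0 0"
}}

```text
time_s: 7.68
position: [0.5157, -0.1025, 0.0678]
tool_rot: [[-0.104, 0.995, 0.001], [0.995, 0.104, -0.0], [-0.0, 0.001, -1.0]]
ft_force: [0.7, 1.7, 2.9]
grip_width: 0.0386
```

```bash
python3 -c "
from h import *
st()"
```

```text
t 7.6833 q [-24.1611  28.7021  90.8947   0.0211  60.3207 -30.1351] p [ 0.5157 -0.1025  0.0678] yaw 95.96354527489169 z [ 0.0014 -0.0003 -1.    ] F [0.7177 1.6844 2.8806] T [ 0.2299 -0.1013  0.0462] w 0.038635647759826024
```

{"fn": "arm_command", "kwargs": {
  "rows": "0.65 0 0 0 0 0 7; 0.65 0 0 0 0 0 7; 0.65 0 0 0 0 0 7; 0.65 0 0 0 0 0 7; 0.65 0 0 0 0 0 7"
}}

```text
time_s: 8.1
position: [0.5155, -0.1024, 0.0678]
tool_rot: [[0.49, 0.872, 0.001], [0.872, -0.49, -0.0], [0.0, 0.001, -1.0]]
ft_force: [-0.6, 1.8, 6.0]
grip_width: 0.0384
```

{"fn": "arm_command", "kwargs": {
  "rows": "0.65 0 0 0 0 0 7; 0.65 0 0 0 0 0 7; 0.65 0 0 0 0 0 7; 0.65 0 0 0 0 0 6; 0.65 0 0 0 0 0 0"
}}

```text
time_s: 8.52
position: [0.5153, -0.1023, 0.0678]
tool_rot: [[0.833, 0.554, 0.0], [0.554, -0.833, 0.0], [0.0, 0.0, -1.0]]
ft_force: [-0.9, 1.5, 5.3]
grip_width: 0.0383
```

```bash
cat >> h.py <<'E'
def shift(a,b,box,up=8):
    """sub-pixel shift of box (x0,y0,x1,y1) of image a found in b"""
    x0,y0,x1,y1=box;g=lambda i:cv2.GaussianBlur(cv2.cvtColor(i,cv2.COLOR_BGR2GRAY).astype(np.float32),(0,0),.7)
    A,B=g(a)[y0:y1,x0:x1],g(b)
    W=np.eye(2,3,dtype=np.float32);W[:,2]=(x0,y0)
    cc,W=cv2.findTransformECC(A,B,W,cv2.MOTION_TRANSLATION,(3,200,1e-6));return W[:,2]-(x0,y0),cc
def snap(n,name):
    im=eyes.get_image(n)[:,:,::-1];im=np.ascontiguousarray(im);cv2.imwrite(f"pics/{name}.png",im);return im
E
python3 - <<'E'
from h import *
st();a=cv2.imread("pics/side0.png");b=snap("side","s5")
# funnel bowl + upper jack areas (orig px)
print("funnel",shift(a,b,(226,170,258,196)))
print("left half funnel",shift(a,b,(224,165,244,200)))
print("platform left corner",shift(a,b,(215,215,235,236)))
for z in(.085,.10):print("plat px",z,[proj("side",np.array([*q,z])) for q in((.583,.131),(.468,.136))])
E
```

```text
t 8.5167 q [-24.1564  28.6855  90.9286   0.0135  60.3633  32.1996] p [ 0.5153 -0.1023  0.0678] yaw 33.63724082803069 z [ 0.0004  0.     -1.    ] F [-0.8863  1.5423  5.3203] T [ 0.2943  0.1336 -0.0907] w 0.03829971403176573
funnel (array([-0.1306,  0.507 ]), 0.938452933144035)
left half funnel (array([-0.0165, -0.0525]), 0.9996784423906098)
platform left corner (array([ 0.7415, -5.7401]), 0.9365229917896827)
plat px 0.085 [array([219.749 , 229.4081]), array([262.842 , 236.4052])]
plat px 0.1 [array([219.6082, 224.94  ]), array([263.0339, 231.9109])]
```

{"fn": "arm_command", "kwargs": {
  "rows": "0.65 0 0 0 0 0 7; 0.65 0 0 0 0 0 7; 0.65 0 0 0 0 0 7; 0.65 0 0 0 0 0 0"
}}

```text
time_s: 8.9
position: [0.5152, -0.1021, 0.0678]
tool_rot: [[0.976, 0.218, 0.0], [0.218, -0.976, 0.0], [0.0, -0.0, -1.0]]
ft_force: [-1.9, 2.3, 7.4]
grip_width: 0.0385
```

```bash
cat > m.py <<'E'
from h import *
import sys
st();a=cv2.imread("pics/side0.png");b=snap("side",sys.argv[1])
for n,bx in(("funnelL",(224,165,244,200)),("funnelTop",(224,166,262,180)),("post still",(232,228,252,240)),("platL",(212,224,236,236)),("platR",(250,212,270,240))):
    try:print(n,shift(a,b,bx))
    except Exception as e:print(n,"fail")
E
python3 m.py s6
```

```text
t 8.9 q [-24.1518  28.6845  90.9344   0.0239  60.3729  53.2553] p [ 0.5152 -0.1021  0.0678] yaw 12.581135084624327 z [ 0.0003  0.0003 -1.    ] F [-1.9319  2.3242  7.3627] T [ 0.4376  0.2222 -0.1073] w 0.03847934871896855
funnelL (array([-0.0243, -0.0213]), 0.9996482779305107)
funnelTop (array([-5.0209,  3.1309]), 0.6224530729701331)
post still (array([-3.3514, -7.6722]), 0.7439928317428677)
platL (array([0.2652, 3.8767]), 0.8862239010123197)
platR (array([-0.0758, -4.1618]), 0.751550120850927)
```

{"fn": "arm_command", "kwargs": {
  "rows": "0.65 0 0 0 0 0 7; 0.65 0 0 0 0 0 7; 0.65 0 0 0 0 0 0"
}}

```text
time_s: 9.2
position: [0.5152, -0.102, 0.0678]
tool_rot: [[1.0, -0.025, 0.0], [-0.025, -1.0, 0.001], [0.0, -0.001, -1.0]]
ft_force: [-1.3, 4.2, 6.3]
grip_width: 0.0388
```

```bash
python3 m.py s7 | grep -v plat|grep -v post
```

```text
t 9.2 q [-24.1433  28.6841  90.9376   0.0383  60.3819  67.2534] p [ 0.5152 -0.102   0.0678] yaw -1.415633526700595 z [ 0.0002  0.0006 -1.    ] F [-1.2993  4.1739  6.2652] T [ 0.5202  0.2941 -0.0754] w 0.038810858472950925
funnelL (array([-0.0219, -0.0327]), 0.9996732542325323)
funnelTop (array([-5.253 ,  4.5671]), 0.561127554467431)
```

{"fn": "arm_command", "kwargs": {
  "rows": "0.65 0 0 0 0 0 7; 0.65 0 0 0 0 0 7; 0.65 0 0 0 0 0 0"
}}

```text
time_s: 9.5
position: [0.5152, -0.1019, 0.0678]
tool_rot: [[0.964, -0.266, 0.0], [-0.266, -0.964, 0.001], [0.0, -0.001, -1.0]]
ft_force: [-1.1, 3.5, 6.7]
grip_width: 0.0386
```

```bash
python3 m.py s8 | grep -v plat|grep -v post
```

```text
t 9.5 q [-24.1393  28.6822  90.9403   0.0493  60.3826  81.2542] p [ 0.5152 -0.1019  0.0678] yaw -15.417903553553328 z [ 0.0002  0.0007 -1.    ] F [-1.1084  3.4694  6.7093] T [ 0.5849  0.2297 -0.0926] w 0.03857194443855899
funnelL (array([-0.0053, -0.015 ]), 0.9996779446231648)
funnelTop (array([-3.6092,  4.8993]), 0.5516814582208366)
```

{"fn": "arm_command", "kwargs": {
  "rows": "0.65 0 0 0 0 0 7; 0.65 0 0 0 0 0 7; 0.65 0 0 0 0 0 0"
}}

```text
time_s: 9.8
position: [0.5152, -0.1018, 0.0678]
tool_rot: [[0.871, -0.491, 0.0], [-0.491, -0.871, 0.001], [-0.0, -0.001, -1.0]]
ft_force: [-0.8, 4.3, 5.9]
grip_width: 0.0387
```

```bash
python3 m.py s9 | grep -v plat|grep -v post
```

```text
t 9.8 q [-24.1306  28.6831  90.9389   0.0644  60.3816  95.2527] p [ 0.5152 -0.1018  0.0678] yaw -29.41515616695747 z [ 0.0003  0.0009 -1.    ] F [-0.8434  4.3374  5.9043] T [ 0.6639  0.1623 -0.0176] w 0.03873733122893307
funnelL (array([-0.2349, -0.0012]), 0.9911122824977432)
funnelTop (array([-3.1173,  3.8914]), 0.5586819085971529)
```

{"fn": "arm_command", "kwargs": {
  "rows": "0.65 0 0 0 0 0 7; 0.65 0 0 0 0 0 7; 0.65 0 0 0 0 0 0"
}}

```text
time_s: 10.1
position: [0.5153, -0.1017, 0.0678]
tool_rot: [[0.726, -0.687, 0.001], [-0.687, -0.726, 0.001], [-0.0, -0.001, -1.0]]
ft_force: [-1.6, 5.1, 6.2]
grip_width: 0.0384
```

```bash
python3 m.py s10 | grep -v post
```

```text
t 10.1 q [-24.1261  28.6843  90.9349   0.0776  60.3774 109.2521] p [ 0.5153 -0.1017  0.0678] yaw -43.41655157476869 z [ 0.0005  0.001  -1.    ] F [-1.5897  5.0704  6.2428] T [ 0.803   0.1264 -0.1114] w 0.03844782346529187
funnelL (array([-0.6519, -0.0874]), 0.9428591695903703)
funnelTop (array([0.2537, 3.8378]), 0.6013920556063626)
platL (array([1.4689, 0.9652]), 0.8859238560985628)
platR (array([ 0.01  , -6.1066]), 0.7391544676746259)
```

Run:
```python
from h import *
g=lambda f:cv2.resize(cv2.LUT(cv2.imread(f"pics/{f}.png")[150:240,212:277],np.clip(255*(np.arange(256)/255)**.6,0,255).astype(np.uint8)),None,fx=6,fy=6,interpolation=cv2.INTER_CUBIC)
cv2.imwrite("pics/c1.png",np.hstack([g("side0"),g("s10")]))
```

```text
(no output)
```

View pics/c1.png

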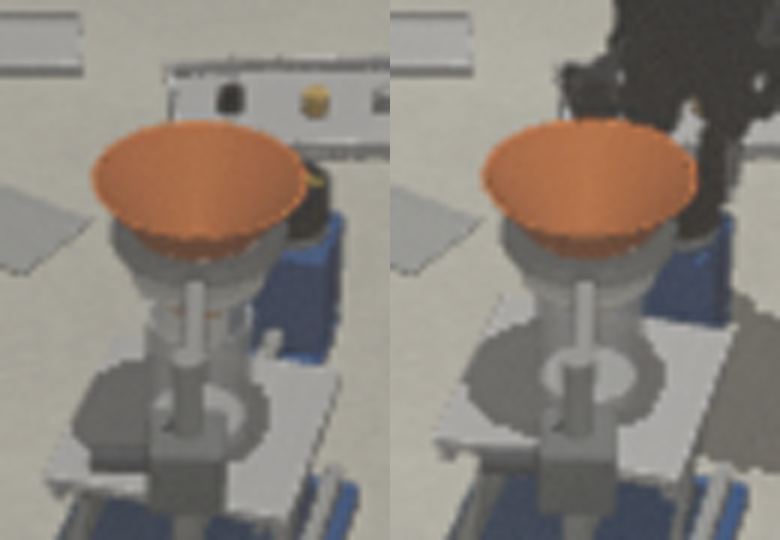

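```bash
cat > f.py <<'E'
from h import *
import sys
def o(f):
    i=cv2.imread(f"pics/{f}.png").astype(np.float32)[164:202,224:258];return cv2.GaussianBlur(i[:,:,2]-i[:,:,0],(0,0),.7)
def edges(f):
    x=o(f);r=[]
    for c in range(4,32):
        v=x[:,c];h=v.max()/2;k=np.where(v>h)[0];a,b=k[0],k[-1]
        r.append((a-(v[a]-h)/(v[a]-v[a-1]) , b+(v[b]-h)/(v[b]-v[b+1])))
    return np.array(r)
e0=edges("side0")
for f in sys.argv[1:]:
    d=edges(f)-e0;print(f,"top",np.median(d[:,0]),"bottom",np.median(d[:,1]))
a=np.array([.527,.076,.215]);print("px/mm",(proj("side",a+[0,0,.01])-proj("side",a))/10)
E
sed -i 's/^for n,bx.*/import sys;sys.exit()\n&/' m.py
python3 f.py s1 s5 s6 s7 s8 s9 s10
```

```text
Traceback (most recent call last):
  File "f.py", line 13, in <module>
    d=edges(f)-e0;print(f,"top",np.median(d[:,0]),"bottom",np.median(d[:,1]))
      ~~~~~^^^
  File "f.py", line 9, in edges
    r.append((a-(v[a]-h)/(v[a]-v[a-1]) , b+(v[b]-h)/(v[b]-v[b+1])))
                                                          ~^^^^^
IndexError: index 38 is out of bounds for axis 0 with size 38
```

```bash
python3 f.py s4full s5 s6 s7 s8 s9 s10
```

```text
s4full top 0.015419736504554749 bottom 0.0073992908000946045
s5 top 0.010885223746299744 bottom 0.014103025197982788
s6 top 0.009035974740982056 bottom 0.005199722945690155
s7 top 0.012358039617538452 bottom 0.0062625594437122345
s8 top 0.013073787093162537 bottom 0.0013686399906873703
s9 top 0.015489891171455383 bottom 0.005743235349655151
s10 top -0.3323287293314934 bottom -0.3793982192873955
px/mm [ 0.0037 -0.3336]
```

The orange-edge measure shows no funnel motion until the last step, which lifted it about 1.1 mm. One more 12° brings it to about 2.4 mm, then I let go and recheck.

{"fn": "arm_command", "kwargs": {
  "rows": "0.65 0 0 0 0 0 6; 0.65 0 0 0 0 0 6; 0.65 0 0 0 0 0 0; 0.3 0 0 0 0 0 0; 0 0 0 0 0 0 0"
}}

```text
time_s: 10.57
position: [0.5152, -0.1025, 0.0672]
tool_rot: [[0.573, -0.819, -0.0], [-0.819, -0.573, -0.0], [0.0, 0.0, -1.0]]
ft_force: [0.1, 0.8, 0.9]
grip_width: 0.0616
```

{"fn": "arm_command", "kwargs": {
  "rows": "0 0 0 0 0 0 0; 0 0 0 0 0 0 0; 0 0 0 -25 0 0 0; 0 0 0 -40 0 0 0; 0 0 0 -40 0 0 0"
}}

```text
time_s: 10.98
position: [0.5145, -0.1021, 0.1729]
tool_rot: [[0.573, -0.82, -0.003], [-0.82, -0.573, 0.001], [-0.002, 0.002, -1.0]]
ft_force: [0.2, -0.9, -0.4]
grip_width: 0.0856
```

{"fn": "arm_command", "kwargs": {
  "rows": "0 0 0 -40 0 0 0; 0 0 0 -20 0 0 0; 0 0 0 0 0 0 0"
}}

```text
time_s: 11.23
position: [0.5168, -0.103, 0.2371]
tool_rot: [[0.573, -0.82, 0.008], [-0.82, -0.573, -0.004], [0.008, -0.005, -1.0]]
ft_force: [0.2, -0.2, 0.3]
grip_width: 0.0853
```

```bash
python3 m.py s11;python3 f.py s11
```

```text
t 11.2333 q [-24.1514  18.4645  76.3089  -0.0066  84.6904 120.8933] p [ 0.5168 -0.103   0.2371] yaw -55.04520797716011 z [ 0.0085 -0.0039 -1.    ] F [ 0.1806 -0.2416  0.295 ] T [-0.0009 -0.0202 -0.0209] w 0.08533164611077816
s11 top -0.8354383260011673 bottom -0.8275882853195071
px/mm [ 0.0037 -0.3336]
```

Funnel lift is 2.5 mm with the knob released. Now the brass slug.

Run:
```python
from h import *
plan((.536,-.332,.12),-70,10,.5)
```

```text
0.5 20 12 11 0 0 -7; 0.5 18 13 12 0 0 -7; 0.5 17 16 11 0 0 -7; 0.5 14 18 12 0 0 -7; 0.5 12 20 11 0 0 -7
0.5 10 21 12 0 0 -7; 0.5 7 22 11 0 0 -7; 0.5 5 22 12 0 0 -7; 0.5 1 23 11 0 0 -7; 0.5 -1 23 12 0 0 -7
end [ 0.536  -0.3319  0.1197] yaw 14.950439133365723
```

{"fn": "arm_command", "kwargs": {
  "rows": "0.5 20 12 11 0 0 -7; 0.5 18 13 12 0 0 -7; 0.5 17 16 11 0 0 -7; 0.5 14 18 12 0 0 -7; 0.5 12 20 11 0 0 -7"
}}

```text
time_s: 11.7
position: [0.5239, -0.2175, 0.1727]
tool_rot: [[0.941, -0.337, -0.003], [-0.337, -0.941, 0.002], [-0.003, -0.001, -1.0]]
ft_force: [0.4, 0.8, 0.5]
grip_width: 0.043
```

{"fn": "arm_command", "kwargs": {
  "rows": "0.5 10 21 12 0 0 -7; 0.5 7 22 11 0 0 -7; 0.5 5 22 12 0 0 -7; 0.5 1 23 11 0 0 -7; 0.5 -1 23 12 0 0 -7"
}}

```text
time_s: 12.12
position: [0.5341, -0.332, 0.1148]
tool_rot: [[0.965, 0.264, -0.002], [0.264, -0.965, 0.002], [-0.002, -0.003, -1.0]]
ft_force: [0.4, -0.6, 0.2]
grip_width: 0.0427
```

{"fn": "arm_command", "kwargs": {
  "rows": "0.5 0 0 20 0 0 0; 0.5 0 0 20 0 0 0; 0.5 0 0 0 0 0 0; 0.5 0 0 0 0 0 0"
}}

```text
time_s: 12.45
position: [0.5341, -0.3307, 0.0755]
tool_rot: [[0.966, 0.258, -0.003], [0.258, -0.966, 0.003], [-0.002, -0.004, -1.0]]
ft_force: [-0.4, 0.8, -0.3]
grip_width: 0.0429
```

Run:
```python
from h import *
st();s=readout.observe();p=s["position"];R=s["tool_rot"]
a=snap("side","s12");b=snap("top","t12")
A=a[110:190,220:320];B=b[140:220,270:370]
g=lambda i:cv2.resize(cv2.LUT(i,np.clip(255*(np.arange(256)/255)**.6,0,255).astype(np.uint8)),None,fx=4,fy=4,interpolation=cv2.INTER_CUBIC)
cv2.imwrite("pics/c2.png",np.hstack([g(A),g(B)]))
for y in(.0215,-.0215):
    q=p+R[:,1]*y;q[2]=p[2]+.0145;print((proj("side",q)-[220,110]+.5)*4)
print("brass",[(proj("side",np.array([*xy,.01]))-[220,110]+.5)*4 for xy in((.533,-.33),(.536,-.332))])
```

```text
t 12.45 q [-42.5442  36.8072  72.6613  -0.001   70.7712  32.5178] p [ 0.5341 -0.3307  0.0755] yaw 14.938502016894256 z [-0.0031  0.0028 -1.    ] F [-0.4012  0.8253 -0.2939] T [0.0437 0.0145 0.0161] w 0.04291184713613865
[181.4914 136.9989]
[186.7195 160.7829]
brass [array([181.9152, 228.1179]), array([178.9553, 226.6193])]
```

View pics/c2.png

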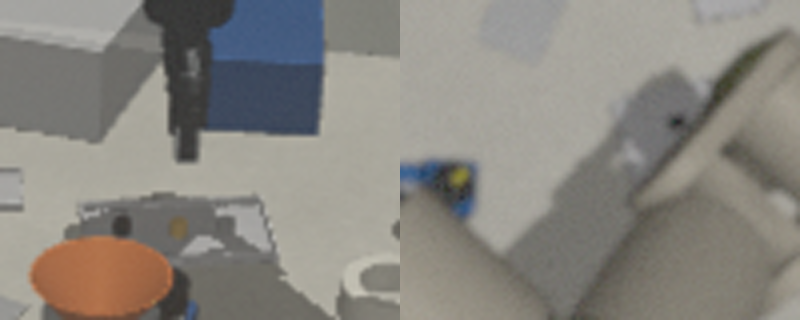

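The near fingertip at (186,160) matches the prediction using the 30 mm offset, and the brass at (179,227) matches (0.536, −0.332). Descending.

{"fn": "arm_command", "kwargs": {
  "rows": "0.5 1.5 0 25 0 0 0; 0.5 0 0 25 0 0 0; 0.5 0 0 15 0 0 0; 0.5 0 0 8 0 0 0; 0.5 0 0 0 0 0 0"
}}

```text
time_s: 12.97
position: [0.5362, -0.3305, 0.0036]
tool_rot: [[0.966, 0.258, -0.001], [0.258, -0.966, 0.001], [-0.001, -0.001, -1.0]]
ft_force: [-0.7, -0.4, 0.6]
grip_width: 0.0424
```

{"fn": "arm_command", "kwargs": {
  "rows": "0.5 0 0 4 0 0 0; 0.5 0 0 3 0 0 0; 0.5 0 0 1 0 0 0; 0.5 0 0 0 0 0 0"
}}

```text
time_s: 13.3
position: [0.5366, -0.3311, -0.0033]
tool_rot: [[0.966, 0.258, 0.001], [0.258, -0.966, -0.001], [0.0, 0.001, -1.0]]
ft_force: [0.1, 0.4, 0.7]
grip_width: 0.0427
```

{"fn": "arm_command", "kwargs": {
  "rows": "0.5 0 0 2 0 0 0; 0.5 0 0 1 0 0 0; 0.5 0 0 0 0 0 0"
}}

```text
time_s: 13.55
position: [0.5363, -0.3309, -0.0069]
tool_rot: [[0.966, 0.258, -0.0], [0.258, -0.966, 0.0], [-0.0, -0.0, -1.0]]
ft_force: [-0.2, -0.1, -0.6]
grip_width: 0.0428
```

{"fn": "arm_command", "kwargs": {
  "rows": "0.65 0 0 0 0 0 0; 0.75 0 0 0 0 0 0; 0.8 0 0 0 0 0 0; 0.85 0 0 0 0 0 0; 0.9 0 0 0 0 0 0",
  "squeeze": 25
}}

```text
time_s: 13.97
position: [0.5364, -0.331, -0.0066]
tool_rot: [[0.966, 0.258, 0.0], [0.258, -0.966, -0.0], [0.0, 0.0, -1.0]]
ft_force: [-1.1, -0.5, 1.7]
grip_width: 0.0142
```

{"fn": "arm_command", "kwargs": {
  "rows": "0.9 0 0 0 0 0 0; 0.9 0 0 0 0 0 0"
}}

```text
time_s: 14.13
position: [0.5364, -0.3309, -0.0066]
tool_rot: [[0.966, 0.258, 0.0], [0.258, -0.966, -0.0], [0.0, 0.0, -1.0]]
ft_force: [-0.5, 0.4, 2.7]
grip_width: 0.0146
```

{"fn": "arm_command", "kwargs": {
  "rows": "0.9 0 0 -10 0 0 0; 0.9 0 0 -30 0 0 0; 0.9 0 0 -40 0 0 0; 0.9 0 0 -40 0 0 0; 0.9 0 0 -20 0 0 0",
  "squeeze": 35
}}

```text
time_s: 14.55
position: [0.5374, -0.3317, 0.139]
tool_rot: [[0.966, 0.258, 0.005], [0.258, -0.966, -0.005], [0.004, 0.006, -1.0]]
ft_force: [0.5, -0.8, -0.6]
grip_width: 0.014
```

Run:
```python
from h import *
st();plan((.530,.0745,.255),0,15,.9)
```

```text
t 14.55 q [-42.4112  33.2734  67.9915   0.0004  78.3347  32.6359] p [ 0.5374 -0.3317  0.139 ] yaw 14.953483382293111 z [ 0.0052 -0.0047 -1.    ] F [ 0.501  -0.8269 -0.5622] T [-0.0013 -0.027   0.0891] w 0.014027771684069169
0.9 7 -26 -8 0 0 0; 0.9 6 -26 -8 0 0 0; 0.9 7 -27 -8 0 0 0; 0.9 6 -26 -7 0 0 0; 0.9 7 -26 -8 0 0 0
0.9 6 -26 -8 0 0 0; 0.9 7 -27 -8 0 0 0; 0.9 6 -26 -8 0 0 0; 0.9 7 -26 -8 0 0 0; 0.9 6 -26 -8 0 0 0
0.9 7 -27 -7 0 0 0; 0.9 7 -26 -8 0 0 0; 0.9 6 -26 -8 0 0 0; 0.9 7 -26 -8 0 0 0; 0.9 6 -27 -8 0 0 0
end [0.5298 0.0748 0.2551] yaw 14.953483382293111
```

{"fn": "arm_command", "kwargs": {
  "rows": "0.9 7 -26 -12 0 0 0; 0.9 6 -26 -12 0 0 0; 0.9 7 -27 -12 0 0 0; 0.9 6 -26 -12 0 0 0; 0.9 7 -26 -12 0 0 0"
}}

```text
time_s: 14.97
position: [0.534, -0.1945, 0.1944]
tool_rot: [[0.966, 0.258, 0.0], [0.258, -0.966, -0.0], [0.0, 0.0, -1.0]]
ft_force: [0.8, -0.8, -0.3]
grip_width: 0.0143
```

{"fn": "arm_command", "kwargs": {
  "rows": "0.9 6 -26 -12 0 0 0; 0.9 7 -27 -12 0 0 0; 0.9 6 -26 -12 0 0 0; 0.9 7 -26 -12 0 0 0; 0.9 6 -26 -8 0 0 0"
}}

```text
time_s: 15.38
position: [0.5315, -0.0597, 0.2511]
tool_rot: [[0.966, 0.258, 0.002], [0.258, -0.966, -0.001], [0.002, 0.001, -1.0]]
ft_force: [0.6, 0.1, -0.8]
grip_width: 0.0138
```

{"fn": "arm_command", "kwargs": {
  "rows": "0.9 7 -26 0 0 0 0; 0.9 7 -26 0 0 0 0; 0.9 6 -26 0 0 0 0; 0.9 7 -26 0 0 0 0; 0.9 6 -27 0 0 0 0"
}}

```text
time_s: 15.8
position: [0.5293, 0.0753, 0.2499]
tool_rot: [[0.966, 0.258, 0.0], [0.258, -0.966, -0.0], [0.0, 0.0, -1.0]]
ft_force: [-0.3, -0.1, -0.5]
grip_width: 0.0139
```

{"fn": "arm_command", "kwargs": {
  "rows": "0.9 0 0 0 0 0 0; 0.9 0 0 0 0 0 0; 0.9 0 0 0 0 0 0"
}}

```text
time_s: 16.05
position: [0.5296, 0.0738, 0.2496]
tool_rot: [[0.966, 0.258, 0.0], [0.258, -0.966, -0.0], [0.0, 0.0, -1.0]]
ft_force: [0.5, -0.0, -1.0]
grip_width: 0.0138
```

```bash
python3 - <<'E'
from h import *
st();a=snap("side","s13")
A=a[90:240,180:330]
g=lambda i:cv2.resize(cv2.LUT(i,np.clip(255*(np.arange(256)/255)**.6,0,255).astype(np.uint8)),None,fx=4,fy=4,interpolation=cv2.INTER_CUBIC)
cv2.imwrite("pics/c3.png",g(A))
p=readout.observe()["position"];q=p+[0,0,.0105];print("slug bottom pred",(proj("side",q)-[180,90]+.5)*4, "mouth",(proj("side",np.array([.53,.0745,.2145]))-[180,90]+.5)*4)
E
python3 f.py s13
```

```text
t 16.05 q [-4.7556 19.0612 73.3375 -0.015  87.5859 70.2956] p [0.5296 0.0738 0.2496] yaw 14.949458618376513 z [ 0.0002 -0.0003 -1.    ] F [ 0.5007 -0.0303 -0.9787] T [-0.0488  0.0256 -0.0207] w 0.013793051045435455
slug bottom pred [260.3966 293.8994] mouth [258.9481 356.4798]
s13 top -0.7314513027667999 bottom 0.9029455333948135
px/mm [ 0.0037 -0.3336]
```

View pics/c3.png

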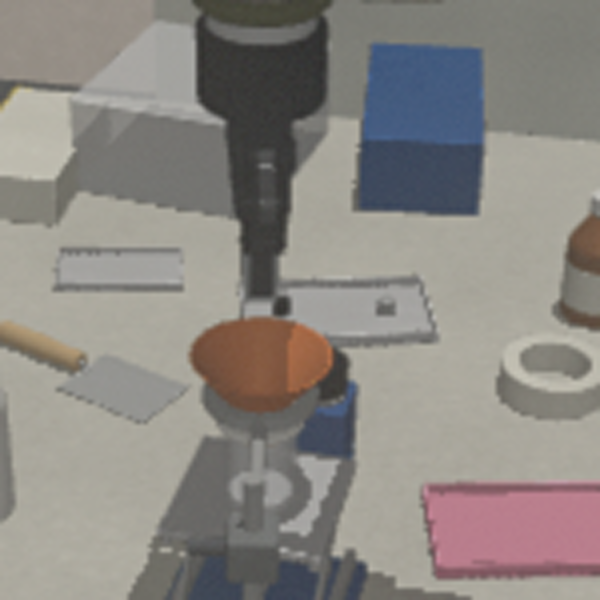

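The tips at (261,297) are centred over the funnel rim, centre (261,355), and the slug is still held. Lowering and releasing with a limited opening.

{"fn": "arm_command", "kwargs": {
  "rows": "0.9 0 0 18 0 0 0; 0.9 0 0 15 0 0 0; 0.9 0 0 9 0 0 0; 0.9 0 0 0 0 0 0; 0.9 0 0 0 0 0 0"
}}

```text
time_s: 16.52
position: [0.5299, 0.0735, 0.2075]
tool_rot: [[0.966, 0.257, -0.0], [0.257, -0.966, -0.0], [-0.0, -0.0, -1.0]]
ft_force: [0.2, -0.6, 0.0]
grip_width: 0.0138
```

{"fn": "arm_command", "kwargs": {
  "rows": "0.65 0 0 0 0 0 0; 0.65 0 0 0 0 0 0; 0.65 0 0 0 0 0 0; 0.65 0 0 0 0 0 0; 0.65 0 0 -10 0 0 0"
}}

```text
time_s: 16.93
position: [0.529, 0.0741, 0.2161]
tool_rot: [[0.966, 0.258, -0.003], [0.258, -0.966, 0.0], [-0.003, -0.001, -1.0]]
ft_force: [-0.0, -0.7, 0.7]
grip_width: 0.0299
```

{"fn": "arm_command", "kwargs": {
  "rows": "0.65 0 0 -30 0 0 0; 0.65 0 0 -30 0 0 0; 0.65 0 30 0 0 0 0; 0.65 0 38 0 0 0 0; 0.65 0 38 0 0 0 0"
}}

```text
time_s: 17.35
position: [0.5573, -0.029, 0.2782]
tool_rot: [[0.966, 0.26, 0.002], [0.26, -0.966, -0.0], [0.002, 0.001, -1.0]]
ft_force: [-0.1, -0.2, -0.7]
grip_width: 0.0298
```

{"fn": "arm_command", "kwargs": {
  "rows": "0.65 0 38 0 0 0 0; 0.65 0 38 0 0 0 0; 0.65 0 38 0 0 0 0; 0.65 0 20 0 0 0 0; 0.65 0 0 0 0 0 0"
}}

```text
time_s: 17.77
position: [0.592, -0.1619, 0.2762]
tool_rot: [[0.967, 0.254, -0.001], [0.254, -0.967, -0.0], [-0.001, 0.0, -1.0]]
ft_force: [0.4, -0.0, 0.3]
grip_width: 0.0299
```

```bash
python3 - <<'E'
from h import *
st();a=snap("side","s14");b=snap("top","t14")
g=lambda i,f:cv2.resize(cv2.LUT(i,np.clip(255*(np.arange(256)/255)**.6,0,255).astype(np.uint8)),None,fx=f,fy=f,interpolation=cv2.INTER_CUBIC)
cv2.imwrite("pics/c4.png",np.hstack([g(a[155:245,210:275],6),g(b[155:215,205:245],9)]) if 0 else np.hstack([g(a[155:245,205:275],6),g(b[140:230,205:265],6)]))
E
python3 f.py s14
```

```text
t 17.7667 q [-26.3131  26.824   56.6678  -0.0413  96.5389  48.9855] p [ 0.592  -0.1619  0.2762] yaw 14.69678398817502 z [-0.0008 -0.0004 -1.    ] F [ 0.3784 -0.0042  0.3304] T [-0.0167  0.0134  0.0063] w 0.029855636211755406
s14 top -0.8353469669818878 bottom -0.8146047815680504
px/mm [ 0.0037 -0.3336]
```

View pics/c4.png

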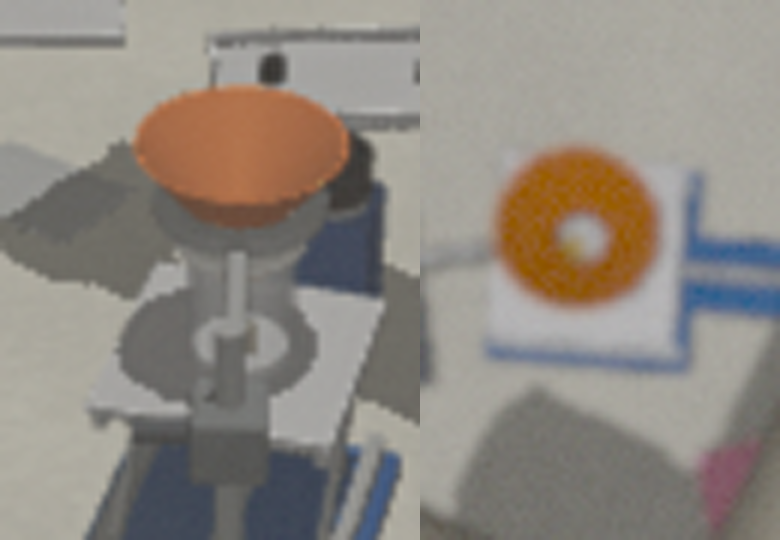

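The brass shows through the funnel bore at (572,245) and at the jar's floor at (252,338). The funnel lift is unchanged at 2.5 mm and the black slug hasn't moved. Handing in.

```bash
python3 -c "
from h import *
st();print(env.close_job())"
```

```text
t 17.8667 q [-26.031   26.6369  56.8557   0.0153  96.5365  49.0859] p [ 0.5915 -0.1581  0.277 ] yaw 14.884822003201434 z [-0.0003  0.0005 -1.    ] F [-0.0797  0.8216  0.2592] T [-0.0033 -0.0306  0.002 ] w 0.029806328986055397
the job is handed in; nothing more can be done
None
```

I raised the jar until its rim touched the collar and lifted the funnel about 2.5 mm. I then dropped the brass slug through the funnel into the jar and handed the job in at 17.9 s. The hand-in gives no verdict.

**Knob:** I turned it clockwise about 220° in two grips, re-centring between them. The funnel's orange edge did not move until near the end, which gave the moment of contact.

**Last checks:** The funnel lift still measured about 2.5 mm after the drop. The brass slug was visible through the bore and at the jar's floor. The black slug had not moved. The steel slug was still in place just before the drop; I did not measure it or the bystanders after that. The gripper was clear, with no force on it.

**What disagreed:**
- **Fingertip position:** The tips stood about 13 mm behind the reported TCP, not 17 mm ahead as stated. My first grip closed in the air above the knob.
- **Hard press on the knob:** I found the offset by feeling down on the knob's top. I sent several steps at once and pressed to about 85 N vertically (about 90 N in all) at the wrist before lifting off. That is under the 120 N wrist limit. It was the fingertips that pressed, so I don't expect the 40 N limit for the arm or gripper body to apply, but I can't confirm that.
- **Knob position:** It was about 4–5 mm from my first image estimate, so I corrected the grip from the contact forces.

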